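Stand a grinding stone in the truing machine and hold its dead-man lever at run

ROBOT

A 6-joint arm with a two-finger parallel gripper is mounted at the origin on the work surface. World frame = base frame: x ahead of the robot, y to its left, z up, the work surface at z = 0. Lengths are in m, angles in rad, forces in N, time in s.
With the tool pointing down it reaches from about 0.275 to 0.775 m from the base axis. Payload 14.6 kg.
Tool frame: the origin (TCP) lies midway between the tips of the shut fingers; the grasp point (between the pads) lies 19 mm behind it; z points along the fingers, y is the line along which they close (so a half turn about z gives the same grasp; the last joint's range is limited). The gripper opens to 85 mm and grips with 20 to 120 N. Pads are 22 mm wide; open, the fingers measure 114 mm over their backs; the gripper's body (76 mm by 85 mm) begins 54 mm behind the grasp point. The pads swing forward as they close: fully open they stand 13 mm farther back than shut.
Start: joints at [1.125, 0.263, -0.048, 1.259, 0, 1.415], TCP at [0.151, 0.503, 0.231] pointing down, gripper open.
Joint ranges: [-2.65, 2.65], [-0.89, 1.7], [-1.18, 1.37], [-2.13, 2.11], [-1.35, 1.29], [-3.14, 3.14]. Speed limits (rad/s): [1.89, 1.89, 2.57, 2.79, 3.14, 3.14].

INTERFACE

Orientations are given as a 3x3 rotation matrix whose columns are the frame's x, y, z axes.
In Python, from plant import state, cams, ctrl gives the robot as it stands. The module is installed in compiled form; this text tells all that it offers.
- The arm moves only by the tool move_arm, never from a script. Its argument "steps" is a list of rows, each a list of 5 numbers: the shift along the tool's x, y, z in m, then the turn about the tool's z in degrees, then the opening, from -1 (shut) to 1 (fully open). A call has 1 to 10 rows; each row shifts and turns the commanded pose from where the row before left it, along the tool's axes as they then stand; what a row does not reach is not made up. A row lasts 1/8 s, in which the tool goes at most 62.5 mm and 10.7 degrees, less where a joint would pass 70% of its speed; a pose out of reach is approached as far as the arm can. A call is refused whole if a number of a shift passes 0.0625 or a number of a turn 10.7, either way. A call with a gripper value outside its range is refused whole. The fingers move at their own pace and stop on an object; "newtons" is the grip in N (left out, the last holds). Time passes only in rows, so rows that do not move let the fingers close. It gives the time, the measured TCP pose, the force, the opening and the grip force at its end, in the units of the state.
- state(): the state, without advancing time (a new reading comes with each control period).
- cams.get_image(name): name is "scene" or "top"; returns the picture (480x640x3 uint8, red, green, blue); there is no depth.
- cams.camera_info(name): a dict with "fx", "fy", "cx", "cy" (pixels), "T" (4x4, takes a point from camera to world coordinates). Camera axes: x right, y up, looking along -z (the intrinsics and any distortion apply to the point x, -y, -z); pixel columns grow to the right and rows downward; lengths in m; the calibration is good to about 2 mm. A picture is of the moment at which its call begins. camera_info takes no time and is no camera call.
- ctrl.hand_in(): hands the job in; it is judged then, once.
The state is a dict: "time": time; "joint_positions": joint angles; "qvel": joint speeds; "joint_torque": joint torques, N m; "tcp_pos": TCP position; "tool_rot": TCP orientation; "wrist_force": force on the tool from outside, world axes, zero at the start; "wrist_torque": the same for the moment, N m; "finger_gap": opening from 0.0 (shut) to 1.0 (fully open); "grasp_force": force on a finger pad.
Only numpy, scipy, OpenCV 4.12 (cv2) and the standard library are available. Lean on these libraries where they do the work, as an engineer would, in place of code of your own. Each camera call takes 0.05 s, during which the arm holds its last target. There are 200 camera calls.

TASK

Take the flat red-brown stone off the sloping green rack, stand it upright on its long thin edge inside the yellow-walled channel of the truing machine, setting it down gently, and let go of it. Then press the orange pad of the spring-loaded dead-man lever down until its black pointer is in the green band and keep holding it there, never pushing it on into the red; the program finishes while still holding the lever. Leave the spare wheel, the tin and the wrench alone.

Things in the scene. Friction and masses are not known exactly. Their poses are not given: they have to be found in the camera images.
- stone: Flat red-brown grinding stone, plain block 20 x 110 x 90 mm (own x, y, z), about 0.4 kg. Origin: centre of its 20 x 110 mm lower edge face; its upper edge is 90 mm along +z. It starts leaning 0.6 rad from upright in the rack, upper edge towards the rack's -x (robot) side, its +x face up; its upper 38 mm stick out free above the rack's rails, with room for a finger underneath.
- rack: Fixed green sloping rack for one stone; foot 110 x 150 mm (-30 to +80 mm in its x). Origin on the bench; the stone's origin rests 35 mm along the rack's +x and 40 mm up. Two rails 14 mm wide at y = +-36 mm carry the stone's lower face up to 52 mm from its lower edge, where a low lip stands. About 120 mm tall with the stone.
- slot (a point): Centre of the channel floor of the fixed grey truing machine, 20 mm above the bench; z up. The channel is 150 mm long along this frame's y and 34 mm wide along x (the stone's thickness goes along x), with yellow walls 14 mm high. On the +x side a white cup wheel, 80 mm diameter, faces it 82 mm from this point, its top 102 mm above the bench, then a green motor.
- lever (a joint): Angle of the dead-man lever (rad): 0 released, grows as the pad is pressed down, 0.6 at its stop. The pointer is in the white band up to 0.22, green (run) from 0.22 to 0.42, grey to 0.48, red (trip) from 0.48. A spring returns it to 0: force at the pad about 3 N to start, about 9 N in mid green, about 12 N at the red.
- lever_pad (a point): Centre of the top face of the lever's orange pad, 50 x 50 mm; it moves with the lever, about 135 mm above the bench when released, 98 mm in mid green (0.3).
- lever_hinge (a point): Fixed point on the lever's hinge axis (along this frame's y), 90 mm above the bench. The arm runs to this frame's -x, 130 mm to the middle of the pad; released it rises 0.3 rad above level, at 0.3 it is level. The pad's top lies 8 mm above the arm's centre line. Above the hinge a black pointer and coloured arc, top about 160 mm above the bench; pressing leans the pointer to -x.
- spare_wheel: Bystander: loose blue disc wheel lying flat, 100 mm diameter, 20 mm thick. Origin: centre of its underside.
- tin: Bystander: blue tin, 66 mm diameter, 90 mm tall. Origin: centre of its underside.
- wrench: Bystander: steel wrench 130 mm long along its x, lying on the bench. Origin: underside of its middle.
Not all that is in view belongs to the job. Leave any turquoise look-alike of the part that bears lever alone. What is shaped like the stone but turquoise is not meant.

How it is judged:
On the way:
1. the stone stands upright in the channel, let go, with the lever not yet pressed (x of stone in the frame of slot between -0.01 and 0.01 m and y of stone in the frame of slot between -0.025 and 0.025 m and z of stone in the frame of slot between -0.005 and 0.005 m and angle between stone's own z axis and vertical below 0.08 rad and linear speed of stone below 0.03 m/s and contact force between each of the arm, the fingers and stone below 0.5 N and value of joint lever below 0.1 rad), for 0.3 s.
At the end, for the whole second after the job is handed in: Stone on its long thin edge in the channel: upright within 0.08 rad, within 10 mm across, 25 mm along and 5 mm in height of the slot point, at rest, untouched by the robot. Lever held still by the robot at 0.22 to 0.42 rad (green) with more than 2 N (x of stone in the frame of slot between -0.01 and 0.01 m and y of stone in the frame of slot between -0.025 and 0.025 m and z of stone in the frame of slot between -0.005 and 0.005 m and angle between stone's own z axis and vertical below 0.08 rad and linear speed of stone below 0.03 m/s and contact force between each of the arm, the fingers and stone below 0.5 N and value of joint lever between 0.22 and 0.42 rad and velocity of joint lever between -0.1 and 0.1 rad/s and contact force between any of the fingers, the arm and lever above 2 N); the arm keeps its last pose, push and grip.
It fails at once if the lever is pushed into the red (past 0.48 rad) (value of joint lever above 0.48 rad).
It fails at once if the stone is dropped or thrown into the machine (faster than 0.5 m/s within 80 mm of the slot) (distance between stone and slot below 0.08 m and linear speed of stone above 0.5 m/s).
It fails at once if the spare wheel is moved by more than 30 mm (distance of spare_wheel from where it was at the start of the episode above 0.03 m).
It fails at once if the tin is moved by more than 30 mm (distance of tin from where it was at the start of the episode above 0.03 m).
It fails at once if the wrench is moved by more than 30 mm (distance of wrench from where it was at the start of the episode above 0.03 m).
It also fails if it takes over 64 s, if anything falls off the work surface, if the arm or the gripper's body presses on something with over 40 N, if the wrist force passes 120 N, or if a joint passes its speed limit or range.

## Working session

There is one attempt and no reset: what is moved stays moved. The work goes in short steps, Python scripts to look and compute and a tool call to move; the robot and the scene stay as the last step left them, time stands still between calls to the robot, and variables do not carry over. Pictures are saved under pics/ and viewed, at most 10 in all, crops included, and the job is handed in when it is done.

Besides the shell and the picture viewer there is one more tool, called after "Request:" as name([rows], argument=value, ...), one row to a line, values as JSON. move_arm: Moves the arm, as the interface text tells. Its arguments: {"type":"object","properties":{"steps":{"type":"array","items":{"type":"array","items":{"type":"number"}}},"newtons":{"type":"number"}},"required":["steps"]}

```bash
mkdir -p pics; python3 - <<'E'
from plant import state,cams
import cv2
for n in("scene","top"):
    cv2.imwrite(f"pics/{n}0.png",cams.get_image(n)[:,:,::-1]); i=cams.camera_info(n);print(n,i)
s=state();print(s)
E
```

```text
scene {'fx': 550.0425678793739, 'fy': 550.0425678793739, 'cx': 316.17540221774175, 'cy': 234.71944813007198, 'T': array([[-0.05430634, -0.52946711,  0.84659045,  1.86423876],
       [ 0.99850947, -0.02417164,  0.04893429,  0.06129883],
       [-0.00544562,  0.84798603,  0.5299906 ,  1.00196214],
       [ 0.        ,  0.        ,  0.        ,  1.        ]])}
top {'fx': 451.3372527964137, 'fy': 451.3372527964137, 'cx': 318.59926492464126, 'cy': 236.56828356478357, 'T': array([[-0.0077649 ,  0.97642535, -0.21571563,  0.23497478],
       [-0.99995801, -0.00653221,  0.00642678,  0.01575068],
       [ 0.00486617,  0.21575648,  0.97643508,  1.14087485],
       [ 0.        ,  0.        ,  0.        ,  1.        ]])}
{'time': 0.1, 'joint_positions': array([ 1.12469281e+00,  2.63458415e-01, -4.88402766e-02,  1.25940375e+00,
       -9.12438527e-06,  1.41549878e+00]), 'qvel': array([ 3.50943701e-04, -2.34069566e-03,  2.36899251e-03,  1.33526554e-03,
        3.58933820e-04, -8.63160112e-05]), 'joint_torque': array([ 2.77909203e-03, -6.38576889e+01,  3.85063505e+01,  9.89496504e-03,
       -9.66058951e-05,  1.28835941e-05]), 'tcp_pos': array([0.15043408, 0.50274056, 0.23089401]), 'tool_rot': array([[-9.58013072e-01,  2.86724271e-01, -3.82713529e-04],
       [ 2.86724497e-01,  9.58012729e-01, -8.21371378e-04],
       [ 1.31137322e-04, -8.96617860e-04, -9.99999589e-01]]), 'wrist_force': array([-0.11624672, -0.01693657,  0.25663549]), 'wrist_torque': array([0.01430583, 0.00106528, 0.01556821]), 'grasp_force': 0.0, 'finger_gap': 1.0009378391455528}
```

View pics/scene0.png

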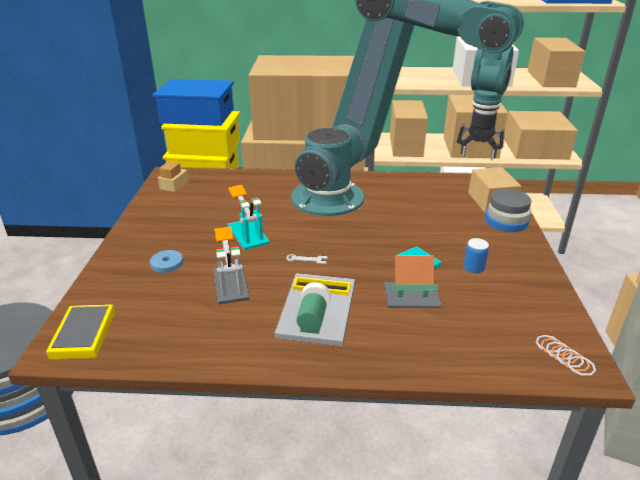

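View pics/top0.png

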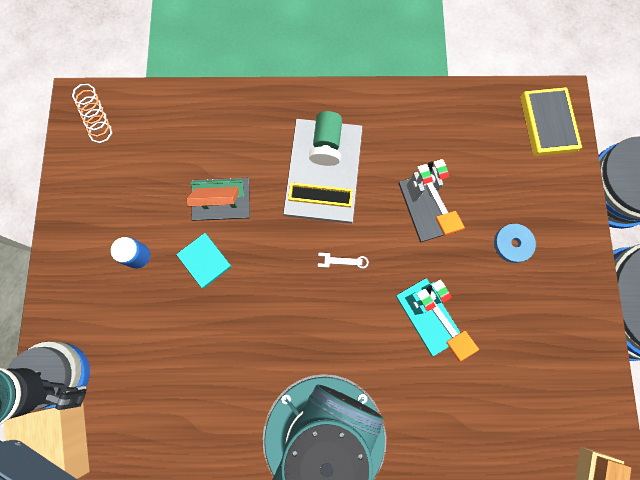

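The top view shows the red-brown stone in its rack at about (215,195) and a turquoise plate at (204,260), which is a decoy. The grey-based lever is at (430,200) with its pad at (450,223). The turquoise-based lever, with its pad at (462,346), is also a decoy. The channel is at (320,195). The targets are therefore the red-brown stone and the grey-based lever, since the look-alikes are turquoise. I'll confirm with one enlarged crop and fit the poses.

```bash
cat > h.py <<'E'
import numpy as np,cv2
from plant import state,cams,ctrl
I={n:cams.camera_info(n) for n in("scene","top")}
def proj(n,P):
    i=I[n];P=np.atleast_2d(P);c=(P-i["T"][:3,3])@i["T"][:3,:3]
    return np.c_[i["cx"]+i["fx"]*c[:,0]/-c[:,2], i["cy"]+i["fy"]*-c[:,1]/-c[:,2]]
def ray(n,uv,z):
    i=I[n];uv=np.atleast_2d(uv).astype(float)
    d=np.c_[(uv[:,0]-i["cx"])/i["fx"],-(uv[:,1]-i["cy"])/i["fy"],-np.ones(len(uv))]@i["T"][:3,:3].T
    o=i["T"][:3,3];return o+d*((z-o[2])/d[:,2])[:,None]
def Rz(a):c,s=np.cos(a),np.sin(a);return np.array([[c,-s,0],[s,c,0],[0,0,1.]])
def mask(img,lo,hi,box):
    h=cv2.cvtColor(img,cv2.COLOR_RGB2HSV);m=cv2.inRange(h,lo,hi)
    o=np.zeros_like(m);x0,y0,x1,y1=box;o[y0:y1,x0:x1]=m[y0:y1,x0:x1];return o
E
python3 - <<'E'
from h import *
from scipy.optimize import minimize
im={"scene":cv2.imread("pics/scene0.png")[:,:,::-1],"top":cv2.imread("pics/top0.png")[:,:,::-1]}
for n,p in(("top",[(215,196),(450,223),(295,186)]),("scene",[(415,270),(224,234),(322,290)])):
    h=cv2.cvtColor(im[n].copy(),cv2.COLOR_RGB2HSV);print(n,[h[v,u].tolist() for u,v in p])
a=cv2.resize(im["top"][150:270,170:480],None,fx=2.4,fy=2.4,interpolation=2)
b=cv2.resize(im["scene"][215:350,200:460],None,fx=2.2,fy=2.2,interpolation=2)
w=max(a.shape[1],b.shape[1]);pad=lambda x:cv2.copyMakeBorder(x,0,0,0,w-x.shape[1],0)
cv2.imwrite("pics/crop.png",np.vstack([pad(a),pad(b)])[:,:,::-1])
E
```

```text
top [[8, 164, 224], [20, 181, 255], [22, 190, 134]]
scene [[11, 152, 205], [20, 255, 255], [17, 17, 207]]
```

View pics/crop.png

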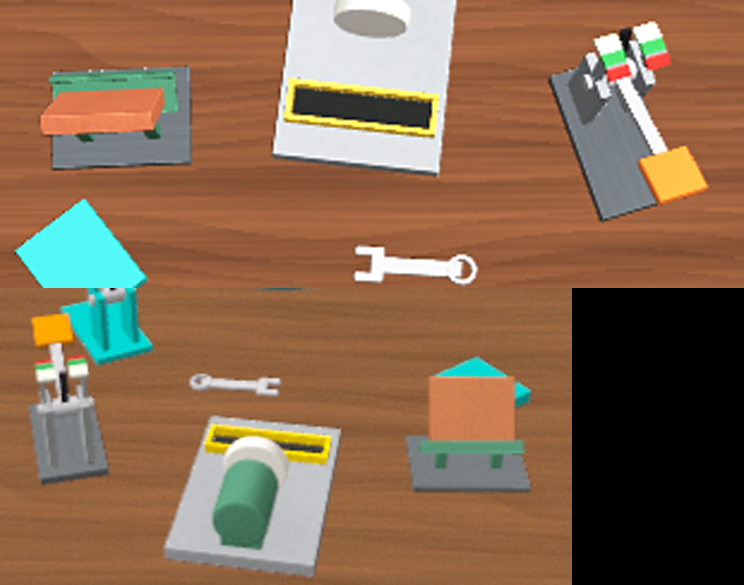

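The crop confirms it: the red-brown block is in the green rack, the lever has a grey base and orange pad, and the channel has yellow walls. Next I'll fit the poses.

```bash
cat > fit.py <<'E'
from h import *
from scipy.optimize import minimize
im={"scene":cv2.imread("pics/scene0.png")[:,:,::-1].copy(),"top":cv2.imread("pics/top0.png")[:,:,::-1].copy()}
S=4
def render(n,P):
    m=np.zeros((480*S,640*S),np.uint8)
    h=cv2.convexHull(((proj(n,P)+.5)*S).astype(np.float32)).round().astype(np.int32);cv2.fillConvexPoly(m,h,255);return cv2.resize(m,(640,480),interpolation=cv2.INTER_AREA)/255.
box=lambda a,b:np.array([[x,y,z] for x in(a[0],b[0]) for y in(a[1],b[1]) for z in(a[2],b[2])])
def fit(f,M,p0,d):
    c=lambda p:sum(np.abs(render(n,f(n,p))-M[n]).sum() for n in M)
    best=None
    for k in range(4):
        r=minimize(c,p0,method="Nelder-Mead",options=dict(initial_simplex=np.vstack([p0,p0+np.diag(d)*(1 if k%2 else -1)]),maxiter=250));p0=r.x
    return p0,r.fun,sum(M[n].sum() for n in M)
Ms={"top":mask(im["top"],(2,120,165),(15,255,255),(180,175,250,210)),"scene":mask(im["scene"],(5,110,165),(15,200,255),(385,245,445,300))}
Mp={"top":mask(im["top"],(15,150,200),(25,255,255),(430,205,470,240)),"scene":mask(im["scene"],(15,200,200),(25,255,255),(210,222,236,246))}
for M in(Ms,Mp):
    for n in M:
        k,l,st,_=cv2.connectedComponentsWithStats(M[n]);j=1+st[1:,4].argmax();M[n]=(l==j)*1.;print(n,st[j])
def stone(n,p):
    c,s=np.cos(.6),np.sin(.6);R=Rz(p[2])@np.array([[c,0,-s],[0,1,0],[s,0,c]])
    return box((-.01,-.055,p[3 if n=="top" else 4]),(.01,.055,.09))@R.T+[p[0],p[1],.04]
g=ray("top",(213,196),.1)[0]
r=fit(stone,Ms,np.array([g[0]+.03,g[1],0,.03,.03]),np.array([.01,.01,.1,.01,.01]));print("stone",r)
def pad(n,p):  # hinge xy,yaw, pad thickness
    a=.3;R=Rz(p[2])@np.array([[np.cos(a),0,np.sin(a)],[0,1,0],[-np.sin(a),0,np.cos(a)]])
    return box((-.155,-.025,.008-p[3]),(-.105,.025,.008))@R.T+[p[0],p[1],.09]
g=ray("top",(450,223),.135)[0];hg=ray("top",(430,178),.11)[0];yaw=np.arctan2(*(hg-g)[1::-1])
p0=np.r_[g[:2]+.127*np.array([np.cos(yaw),np.sin(yaw)]),yaw,.008]
r=fit(pad,Mp,p0,np.array([.01,.01,.15,.003]));print("hinge",p0,r)
p=r[0];print("pad mid green",p[:2]-.13*np.array([np.cos(p[2]),np.sin(p[2])]))
for n,b in(("top",(280,175,365,215)),("scene",(285,270,360,300))):
    m=mask(im[n],(22,150,100),(34,255,255),b);k,l,st,_=cv2.connectedComponentsWithStats(m);m=(l==1+st[1:,4].argmax())
    P=ray(n,np.argwhere(m)[:,::-1],.034)[:,:2]*1000;q=cv2.minAreaRect(P.astype(np.float32));print("slot",n,q)
for n,t in(("top",[(131,252)]),):pass
E
python3 fit.py
```

```text
top [187 187  51  19 827]
scene [ 394  255   40   29 1093]
top [437 211  27  23 376]
scene [215 227  18  14 211]
stone (array([0.60197851, 0.26761495, 0.04370544, 0.01077169, 0.01444224]), np.float64(119.07450980392159), np.float64(1920.0))
hinge [ 0.60956118 -0.2596636   0.26949475  0.008     ] (array([ 6.06878294e-01, -2.61614606e-01,  2.77298398e-01,  1.96473430e-05]), np.float64(94.10196078431372), np.float64(587.0))
pad mid green [ 0.48184448 -0.29720318]
slot top ((614.5482177734375, 59.196266174316406), (10.985824584960938, 37.97256851196289), 3.9390780925750732)
slot scene ((594.0482788085938, 1.4000930786132812), (161.65061950683594, 59.149478912353516), 82.94647979736328)
```

```bash
cat > fit2.py <<'E'
from fit import *
M={}
for n,b in(("top",(280,178,365,212)),):
    m=mask(im[n],(20,120,90),(35,255,255),b);m=cv2.morphologyEx(m,cv2.MORPH_CLOSE,np.ones((3,3)));k,l,st,_=cv2.connectedComponentsWithStats(m);m=(l==1+st[1:,4].argmax());print(st[1:])
    h=cv2.convexHull(np.argwhere(m)[:,::-1].astype(np.int32));o=np.zeros((480,640),np.uint8);cv2.fillConvexPoly(o,h,1);M[n]=o*1.
slot=lambda n,p:box((-.017-p[3],-.075-p[3],.02),(.017+p[3],.075+p[3],.034))@Rz(p[2]).T+[p[0],p[1],0]
g=ray("top",(320.5,195),.03)[0]
rs=fit(slot,M,np.array([g[0],g[1],-.1,.004]),np.array([.006,.006,.06,.002]));print("slot",rs)
q=rs[0];inner=box((-.017,-.075,.034),(.017,.075,.034))@Rz(q[2]).T+[q[0],q[1],0]
ps=fit(stone,Ms,np.array([.602,.2676,.04,.011,.014]),np.array([.01,.01,.1,.01,.01]))[0]
out=[]
for n,c in(("top",(170,150,480,270)),("scene",(200,215,460,335))):
    z=4;a=cv2.resize(im[n],None,fx=z,fy=z,interpolation=2)
    for P in(stone(n,ps),pad(n,p),slot(n,q),inner):
        cv2.polylines(a,[cv2.convexHull(((proj(n,P)+.5)*z).astype(np.float32)).astype(np.int32)],1,(255,0,255),1)
    a=a[c[1]*z:c[3]*z,c[0]*z:c[2]*z];out.append(cv2.resize(a,(775,int(a.shape[0]*775/a.shape[1])))[:300])
cv2.imwrite("pics/ov.png",np.vstack(out)[:600,:,::-1])
E
python3 fit2.py
```

```text
top [187 187  51  19 827]
scene [ 394  255   40   29 1093]
top [437 211  27  23 376]
scene [215 227  18  14 211]
stone (array([0.60197851, 0.26761495, 0.04370544, 0.01077169, 0.01444224]), np.float64(119.07450980392159), np.float64(1920.0))
hinge [ 0.60956118 -0.2596636   0.26949475  0.008     ] (array([ 6.06878294e-01, -2.61614606e-01,  2.77298398e-01,  1.96473430e-05]), np.float64(94.10196078431372), np.float64(587.0))
pad mid green [ 0.48184448 -0.29720318]
slot top ((614.5482177734375, 59.196266174316406), (10.985824584960938, 37.97256851196289), 3.9390780925750732)
slot scene ((594.0482788085938, 1.4000930786132812), (161.65061950683594, 59.149478912353516), 82.94647979736328)
[[288 183  65  24 525]]
slot (array([ 0.59223159,  0.00382781, -0.11489764,  0.00615188]), np.float64(46.2), np.float64(1203.0))
```

View pics/ov.png

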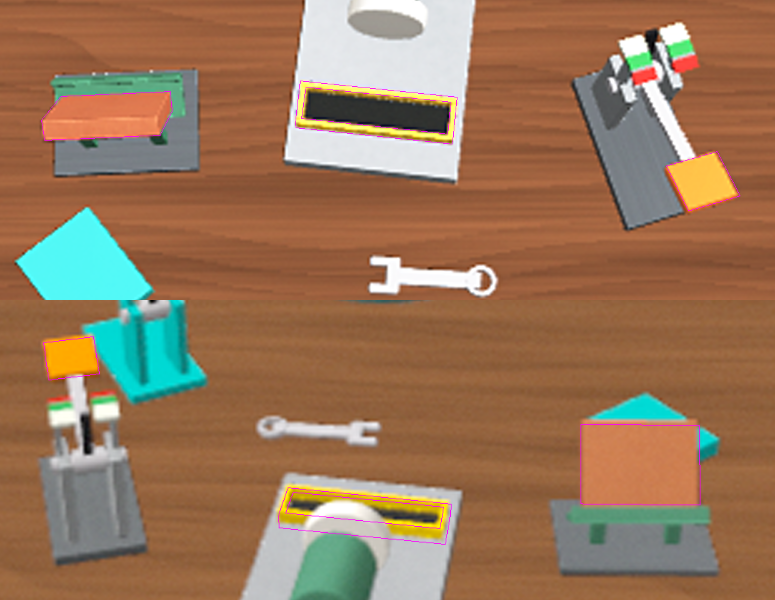

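The overlay agrees with both views for stone, pad and channel. I'll turn the tool first so its closing line runs along the stone's thickness, then go above the grip.

Request:
move_arm([
  [0, 0, 0, 10.1, 1],
  [0, 0, 0, 10.1, 1],
  [0, 0, 0, 10.1, 1],
  [0, 0, 0, 10.1, 1],
  [0, 0, 0, 10.1, 1],
  [0, 0, 0, 10.1, 1],
  [0, 0, 0, 10.1, 1],
  [0, 0, 0, 0, 1],
], newtons=25)

```text
time: 1.1
tcp_pos: [0.1505, 0.5028, 0.2311]
tool_rot: [[-0.047, 0.999, -0.0], [0.999, 0.047, -0.0], [-0.0, -0.0, -1.0]]
wrist_force: [-0.1, 0.5, 0.1]
finger_gap: 0.999
grasp_force: 0.0
```

Request:
move_arm([
  [-0.03, 0.05, 0, 0, 1],
  [-0.03, 0.05, 0, 0, 1],
  [-0.03, 0.05, 0, 0, 1],
  [-0.03, 0.05, 0, 0, 1],
  [-0.03, 0.05, 0, 0, 1],
  [-0.03, 0.05, 0, 0, 1],
  [-0.03, 0.05, 0, 0, 1],
  [-0.03, 0.05, 0, 0, 1],
  [-0.015, 0, 0, 0, 1],
  [0, 0, 0, 0, 1],
])

```text
time: 2.35
tcp_pos: [0.5615, 0.266, 0.2311]
tool_rot: [[-0.047, 0.999, -0.001], [0.999, 0.047, -0.0], [-0.0, -0.001, -1.0]]
wrist_force: [0.1, -0.4, 0.1]
finger_gap: 1.001
grasp_force: 0.0
```

Request:
move_arm([
  [0, 0, 0.04, 0, 1],
  [0, 0, 0.04, 0, 1],
  [0, 0, 0.03, 0, 1],
  [0, 0, 0.02, 0, 1],
  [0, 0, 0.01, 0, 1],
  [0, 0, 0.008, 0, 1],
  [0, 0, 0, 0, 1],
])

```text
time: 3.22
tcp_pos: [0.5616, 0.2669, 0.0834]
tool_rot: [[-0.047, 0.999, 0.0], [0.999, 0.047, 0.0], [0.0, 0.0, -1.0]]
wrist_force: [0.2, 0.6, 0.2]
finger_gap: 1.0
grasp_force: 0.0
```

```bash
python3 - <<'E'
from h import *
a=cams.get_image("scene");b=cams.get_image("top")
f=lambda i,x0,y0,x1,y1:cv2.resize(i[y0:y1,x0:x1],(400,400),interpolation=2)
cv2.imwrite("pics/g1.png",np.hstack([f(a,360,200,480,320),f(b,170,140,290,260)])[:,:,::-1]);print(state()["wrist_force"])
E
```

```text
[-0.19027427 -0.05583812 -0.3397081 ]
```

View pics/g1.png

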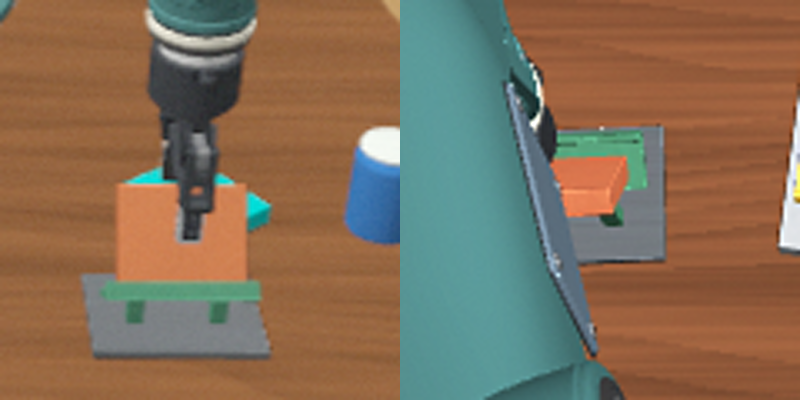

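The front finger stands ahead of the stone's face at about its middle and nothing is touched. I'll close lightly.

Request:
move_arm([
  [0, 0, 0, 0, 0.3],
  [0, 0, 0, 0, 0.0],
  [0, 0, 0, 0, -0.2],
  [0, 0, 0, 0, -0.4],
  [0, 0, 0, 0, -1],
  [0, 0, 0, 0, -1],
], newtons=25)

```text
time: 4.08
tcp_pos: [0.5621, 0.2666, 0.084]
tool_rot: [[-0.046, 0.999, 0.001], [0.999, 0.046, 0.0], [0.0, 0.001, -1.0]]
wrist_force: [-2.7, -1.2, 7.9]
finger_gap: 0.446
grasp_force: 21.7
```

Request:
move_arm([
  [0, 0, -0.005, 0, -1],
  [0, 0, -0.005, 0, -1],
  [0, 0, -0.005, 0, -1],
  [0, 0, -0.005, 0, -1],
])

```text
time: 4.58
tcp_pos: [0.5635, 0.2667, 0.1039]
tool_rot: [[-0.046, 0.999, 0.003], [0.999, 0.046, 0.0], [0.0, 0.003, -1.0]]
wrist_force: [6.4, -0.3, -2.9]
finger_gap: 0.353
grasp_force: 22.6
```

Request:
move_arm([
  [0, 0, -0.005, 0, -1],
  [0, 0, -0.005, 0, -1],
  [0, 0, -0.005, 0, -1],
  [0, 0, -0.005, 0, -1],
  [0, 0, -0.01, 0, -1],
  [0, 0, -0.01, 0, -1],
  [0, 0, -0.01, 0, -1],
  [0, 0, -0.01, 0, -1],
])

```text
time: 5.58
tcp_pos: [0.5614, 0.2666, 0.1637]
tool_rot: [[-0.046, 0.999, -0.001], [0.999, 0.046, -0.0], [-0.0, -0.001, -1.0]]
wrist_force: [0.0, 0.4, -3.4]
finger_gap: 0.225
grasp_force: 30.2
```

The gap equals the stone's thickness, so it has swung upright in the grip. I'll raise it, carry it to above the channel and turn it to the channel's direction.

Request:
move_arm([
  [0, 0, -0.02, 0, -1],
  [0, 0, -0.03, 0, -1],
  [-0.02, 0.003, 0, 0, -1],
  [-0.04, 0.003, 0, 0, -1],
  [-0.05, 0.003, 0, 0, -1],
  [-0.05, 0.003, 0, 0, -1],
  [-0.05, 0.003, 0, 0, -1],
  [-0.04, 0.003, 0, 0, -1],
  [-0.014, 0, 0, 4.6, -1],
  [0, 0, 0, 4.6, -1],
], newtons=40)

```text
time: 6.82
tcp_pos: [0.5913, 0.0016, 0.2122]
tool_rot: [[0.119, 0.993, -0.002], [0.993, -0.119, -0.0], [-0.0, -0.002, -1.0]]
wrist_force: [0.7, 0.2, -4.0]
finger_gap: 0.226
grasp_force: 43.2
```

Request:
move_arm([
  [0, 0, 0, 0, -1],
  [0, 0, 0, 0, -1],
])

```text
time: 7.08
tcp_pos: [0.5916, 0.0036, 0.2128]
tool_rot: [[0.113, 0.994, -0.001], [0.994, -0.113, 0.0], [0.0, -0.001, -1.0]]
wrist_force: [0.3, -0.0, -3.7]
finger_gap: 0.224
grasp_force: 43.2
```

```bash
cat > look.py <<'E'
import sys
from h import *
a=cams.get_image("scene");b=cams.get_image("top")
cv2.imwrite("pics/sc_%s.png"%sys.argv[1],a[:,:,::-1]);cv2.imwrite("pics/tp_%s.png"%sys.argv[1],b[:,:,::-1])
f=lambda i,x0,y0,x1,y1:cv2.resize(i[y0:y1,x0:x1],(400,400),interpolation=2)
x,y,X,Y=map(int,sys.argv[2:6])
cv2.imwrite("pics/%s.png"%sys.argv[1],np.hstack([f(a,x,y,x+130,y+130),f(b,X,Y,X+130,Y+130)])[:,:,::-1]);print(state()["wrist_force"])
E
python3 look.py s1 255 190 255 130
```

```text
[ 0.43460732  0.43112133 -3.46914121]
```

View pics/s1.png

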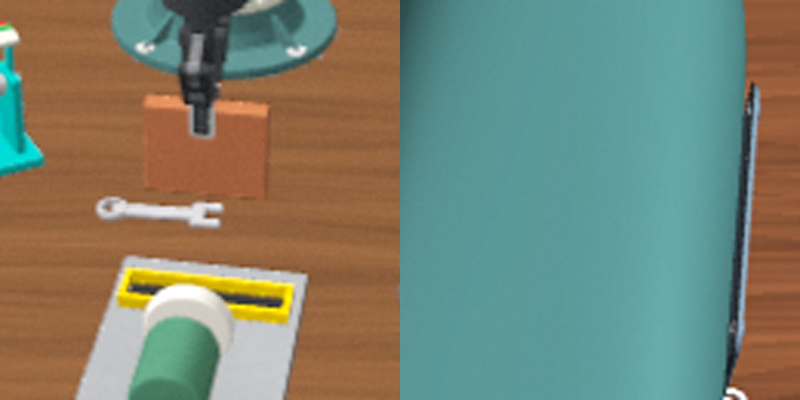

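The stone hangs upright and parallel to the channel. I'll fit its offset from the TCP.

```bash
python3 - <<'E' | tail -2
from fit import *
i=cv2.imread("pics/sc_s1.png")[:,:,::-1].copy()
m=mask(i,(4,110,110),(14,200,255),(295,215,350,260));m=cv2.morphologyEx(m,cv2.MORPH_OPEN,np.ones((3,3)))
k,l,st,_=cv2.connectedComponentsWithStats(m);print(st[1:]);m=(l==1+st[1:,4].argmax()).astype(np.uint8)
h=cv2.convexHull(np.argwhere(m)[:,::-1].astype(np.int32));o=np.zeros((480,640),np.uint8);cv2.fillConvexPoly(o,h,1)
def f(n,p):
    c,s=np.cos(p[2]),np.sin(p[2]);R=Rz(-.113)@np.array([[1,0,0],[0,c,-s],[0,s,c]])
    return box((-.01,-.055,0),(.01,.055,.09))@R.T+[.5916,p[0],p[1]]
print(st[1:].tolist(),fit(f,{"scene":o*1.},np.array([.004,.16,0]),np.array([.008,.01,.05])))
E
```

```text
[[ 295  215   55   45 2122]]
[[295, 215, 55, 45, 2122]] (array([-0.00813169,  0.17033951,  0.04593621]), np.float64(1061.9411764705883), np.float64(2402.0))
```

```bash
python3 - <<'E' | tail -3
from fit import *
i=cv2.imread("pics/sc_s1.png")[:,:,::-1].copy()
hs=cv2.cvtColor(i,cv2.COLOR_RGB2HSV);print(hs[240,310],hs[248,330],hs[240,348],hs[256,320])
m=mask(i,(4,130,150),(12,220,255),(295,215,350,260));m=cv2.morphologyEx(m,cv2.MORPH_OPEN,np.ones((2,2)))
k,l,st,_=cv2.connectedComponentsWithStats(m);m=(l==1+st[1:,4].argmax()).astype(np.uint8)
h=cv2.convexHull(np.argwhere(m)[:,::-1].astype(np.int32));o=np.zeros((480,640),np.uint8);cv2.fillConvexPoly(o,h,1)
def f(n,p):
    c,s=np.cos(p[2]),np.sin(p[2]);R=Rz(-.113)@np.array([[1,0,0],[0,c,-s],[0,s,c]])
    return box((-.01,-.055,0),(.01,.055,.09))@R.T+[.5916,p[0],p[1]]
print(st[1:].tolist(),fit(f,{"scene":o*1.},np.array([.004,.16,0]),np.array([.008,.01,.05])))
E
```

```text
slot scene ((594.0482788085938, 1.4000930786132812), (161.65061950683594, 59.149478912353516), 82.94647979736328)
[ 10 158 163] [ 10 162 162] [ 13 144 156] [174   6 219]
[[301, 221, 43, 35, 1127]] (array([ 0.00265149,  0.149948  , -0.01252762]), np.float64(54.741176470588236), np.float64(1347.0))
```

Stone bottom is about 63 mm below the TCP and centred to 1 mm. I'll lower it to just above the walls, then go slowly.

Request:
move_arm([
  [0, 0, 0.03, 0, -1],
  [0, 0, 0.03, 0, -1],
  [0, 0, 0.025, 0, -1],
  [0, 0, 0.015, 0, -1],
  [0, 0, 0.008, 0, -1],
  [0, 0, 0, 0, -1],
  [0, 0, 0, 0, -1],
])

```text
time: 8.05
tcp_pos: [0.5925, 0.0037, 0.1061]
tool_rot: [[0.114, 0.993, 0.001], [0.993, -0.114, -0.0], [-0.0, 0.001, -1.0]]
wrist_force: [-0.5, -0.1, -3.5]
finger_gap: 0.225
grasp_force: 43.1
```

Request:
move_arm([
  [0, 0, 0.003, 0, -1],
  [0, 0, 0.003, 0, -1],
  [0, 0, 0.003, 0, -1],
  [0, 0, 0, 0, -1],
])

```text
time: 8.55
tcp_pos: [0.5918, 0.0038, 0.096]
tool_rot: [[0.114, 0.993, -0.001], [0.993, -0.114, 0.0], [-0.0, -0.001, -1.0]]
wrist_force: [-0.6, -0.6, -3.7]
finger_gap: 0.224
grasp_force: 43.2
```

Request:
move_arm([
  [0, 0, 0.003, 0, -1],
  [0, 0, 0.002, 0, -1],
  [0, 0, 0, 0, -1],
  [0, 0, 0, 0, -1],
])

```text
time: 9.05
tcp_pos: [0.592, 0.0038, 0.0913]
tool_rot: [[0.114, 0.993, 0.0], [0.993, -0.114, -0.0], [-0.0, 0.0, -1.0]]
wrist_force: [-0.6, -0.2, -4.8]
finger_gap: 0.224
grasp_force: 43.2
```

No wall contact, so the stone should be inside the channel. Continuing to floor contact.

Request:
move_arm([
  [0, 0, 0.002, 0, -1],
  [0, 0, 0.002, 0, -1],
  [0, 0, 0, 0, -1],
])

```text
time: 9.43
tcp_pos: [0.5919, 0.0038, 0.0871]
tool_rot: [[0.114, 0.993, -0.0], [0.993, -0.114, 0.0], [0.0, -0.0, -1.0]]
wrist_force: [-0.7, 0.3, -3.6]
finger_gap: 0.226
grasp_force: 43.2
```

Request:
move_arm([
  [0, 0, 0.001, 0, -1],
  [0, 0, 0.001, 0, -1],
  [0, 0, 0, 0, -1],
])

```text
time: 9.8
tcp_pos: [0.5921, 0.0037, 0.0857]
tool_rot: [[0.114, 0.993, 0.0], [0.993, -0.114, -0.0], [-0.0, 0.001, -1.0]]
wrist_force: [-1.1, -0.4, 3.2]
finger_gap: 0.228
grasp_force: 44.2
```

```bash
python3 look.py s2 255 215 255 130
```

```text
[-2.46407868 -0.9015463   4.50988956]
```

View pics/s2.png

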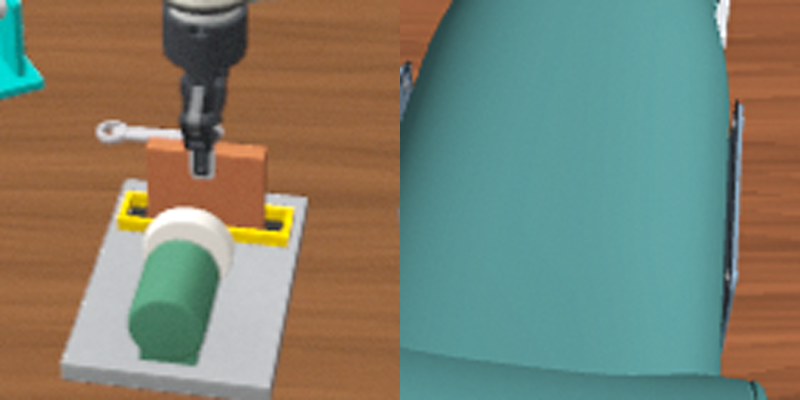

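The stone is in the channel, centred between the yellow walls at about (207,185) in the crop. I'll loosen the grip, then open slowly.

Request:
move_arm([
  [0, 0, 0.001, 0, -1],
  [0, 0, 0, 0, -1],
  [0, 0, 0, 0, -0.52],
  [0, 0, 0, 0, -0.48],
  [0, 0, 0, 0, -0.42],
  [0, 0, 0, 0, -0.3],
  [0, 0, 0, 0, -0.1],
  [0, 0, 0, 0, 0.2],
  [0, 0, 0, 0, 0.2],
  [0, 0, 0, 0, 0.2],
], newtons=20)

```text
time: 11.15
tcp_pos: [0.592, 0.0038, 0.0843]
tool_rot: [[0.114, 0.993, 0.0], [0.993, -0.114, -0.0], [-0.0, 0.0, -1.0]]
wrist_force: [-0.1, -0.1, -0.3]
finger_gap: 0.6
grasp_force: 0.0
```

Request:
move_arm([
  [0, 0, -0.01, 0, 0.2],
  [0, 0, -0.02, 0, 0.2],
  [0, 0, -0.04, 0, 0.2],
  [0, 0, -0.04, 0, 0.2],
  [0, 0, -0.02, 0, 0.2],
  [0, 0, 0, 0, -1],
  [0, 0, 0, 0, -1],
  [0, 0, 0, 0, -1],
])

```text
time: 12.15
tcp_pos: [0.5915, 0.0038, 0.2134]
tool_rot: [[0.114, 0.993, -0.002], [0.993, -0.114, 0.0], [-0.0, -0.002, -1.0]]
wrist_force: [-0.1, -0.2, -0.1]
finger_gap: 0.005
grasp_force: 0.0
```

```bash
python3 look.py s3 255 215 255 130
```

```text
[0.15040786 0.42929921 0.18160672]
```

View pics/s3.png

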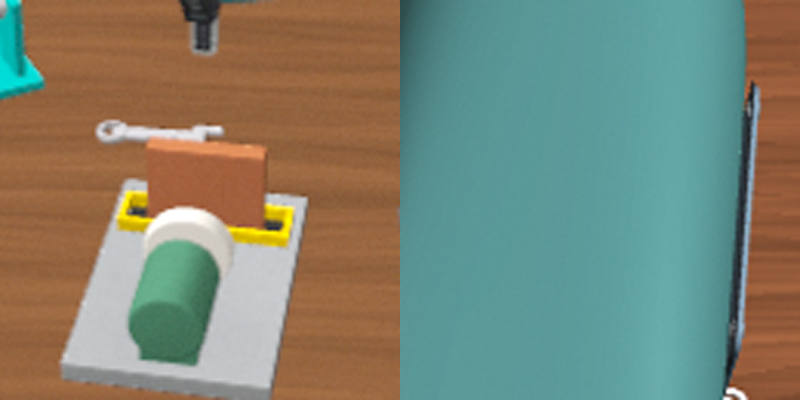

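The stone stands free and upright in the channel. Next I'll move above the pad of the grey lever with the fingers shut.

Request:
move_arm([
  [-0.03, -0.008, 0, 0, -1],
  [-0.05, -0.012, 0, 0, -1],
  [-0.05, -0.012, 0, 0, -1],
  [-0.05, -0.012, 0, 0, -1],
  [-0.05, -0.012, 0, 0, -1],
  [-0.05, -0.012, 0, 0, -1],
  [-0.031, -0.0064, 0, 0, -1],
  [0, 0, 0, 0, -1],
  [0, 0, 0, 0, -1],
])

```text
time: 13.38
tcp_pos: [0.4826, -0.2962, 0.214]
tool_rot: [[0.114, 0.993, -0.0], [0.993, -0.114, 0.001], [0.001, -0.0, -1.0]]
wrist_force: [0.1, 0.1, 0.8]
finger_gap: -0.004
grasp_force: 0.0
```

Request:
move_arm([
  [0, 0, 0.03, 0, -1],
  [0, 0, 0.025, 0, -1],
  [0, 0, 0.01, 0, -1],
  [0, 0, 0.005, 0, -1],
  [0, 0, 0, 0, -1],
])

```text
time: 14.0
tcp_pos: [0.4828, -0.2966, 0.1447]
tool_rot: [[0.114, 0.993, 0.0], [0.993, -0.114, -0.0], [-0.0, 0.0, -1.0]]
wrist_force: [0.2, -0.5, -0.1]
finger_gap: 0.005
grasp_force: 0.0
```

```bash
python3 look.py l1 165 175 385 130
```

```text
[-0.47671057  0.35092506  0.49860939]
```

View pics/l1.png

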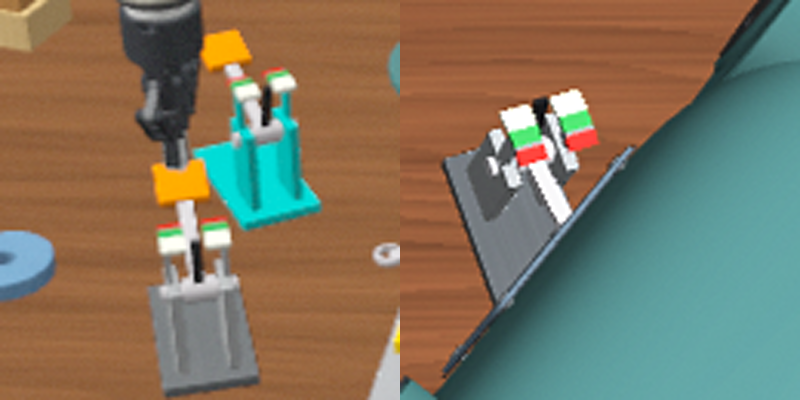

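The shut fingertips are just above the middle of the grey lever's pad at (178,168). I'll press down stepwise.

Request:
move_arm([
  [0, 0, 0.005, 0, -1],
  [0, 0, 0.005, 0, -1],
  [0, 0, 0.005, 0, -1],
  [0, 0, 0.005, 0, -1],
  [0, 0, 0, 0, -1],
])

```text
time: 14.72
tcp_pos: [0.4825, -0.2967, 0.124]
tool_rot: [[0.114, 0.993, -0.0], [0.993, -0.114, 0.0], [0.0, -0.0, -1.0]]
wrist_force: [-1.2, -0.8, 5.1]
finger_gap: 0.002
grasp_force: 1.9
```

Request:
move_arm([
  [0, 0, 0.006, 0, -1],
  [0, 0, 0.006, 0, -1],
  [0, 0, 0.006, 0, -1],
  [0, 0, 0.005, 0, -1],
  [0, 0, 0, 0, -1],
  [0, 0, 0, 0, -1],
])

```text
time: 15.48
tcp_pos: [0.4823, -0.2969, 0.1015]
tool_rot: [[0.114, 0.993, -0.0], [0.993, -0.114, -0.0], [-0.0, -0.0, -1.0]]
wrist_force: [-4.4, -0.9, 7.0]
finger_gap: 0.002
grasp_force: 3.5
```

```bash
python3 look.py l2 165 175 385 130
```

```text
[-3.97845922 -1.52013774  6.5684101 ]
```

View pics/l2.png

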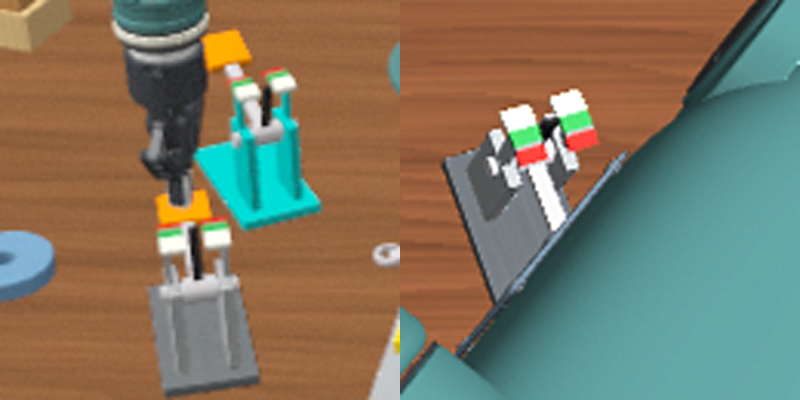

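The pointer has moved level with the green band. By geometry the lever is at about 0.27 rad, so I'll press a little more to centre it.

Request:
move_arm([
  [0, 0, 0.003, 0, -1],
  [0, 0, 0.003, 0, -1],
  [0, 0, 0, 0, -1],
  [0, 0, 0, 0, -1],
  [0, 0, 0, 0, -1],
  [0, 0, 0, 0, -1],
])

```text
time: 16.32
tcp_pos: [0.4823, -0.2969, 0.0956]
tool_rot: [[0.114, 0.993, -0.0], [0.993, -0.114, -0.001], [-0.001, -0.0, -1.0]]
wrist_force: [-5.5, -1.7, 9.5]
finger_gap: 0.004
grasp_force: 4.3
```

```bash
python3 - <<'E'
from plant import *
s=state();print(s["tcp_pos"],s["wrist_force"],abs(s["qvel"]).max());print(ctrl.hand_in())
E
```

```text
[ 0.48227176 -0.29694504  0.09563888] [-5.49999594 -1.74176414  9.51325819] 0.0018647551030228596
the job is handed in; nothing more can be done
None
```

The job is handed in: the stone stands upright and free in the channel, and the arm is still holding the grey lever at about 0.32 rad (green, estimated from the fingertip height) with about 9.5 N; the hand-in call gave no verdict.

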